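# Release one cover fastener, then hold the driver ready over the other

### The arm

A 7-joint arm with a two-finger parallel gripper is mounted at the origin on a cart in front of the work surface, level with it; the furniture and walls round the work are solid. World frame = base frame: x ahead of the robot, y to its left, z up, the work surface at z = 0. Lengths are in m, angles in rad, forces in N, time in s.
With the tool pointing down it reaches from about 0.4 to 0.85 m from the base axis. Payload 4.5 kg.
Tool frame: the origin (TCP) lies on the centre line of the jaws, within the pads' length; the fingertips stand arm.finger_overhang ahead of it and the grasp point (between the pads) lies 3 mm ahead of it (arm.finger_overhang is the distance from the TCP to the fingertips, in m); z points along the fingers, y is the line along which they close (so a half turn about z gives the same grasp; the last joint's range is limited). The gripper opens to 85 mm and grips with 20 to 120 N. Pads are 22 mm wide; open, the fingers measure 114 mm over their backs; the gripper's body (76 mm by 85 mm) begins 54 mm behind the grasp point. The pads swing forward as they close: fully open they stand 13 mm farther back than shut.
Start: joints at [-1.106, 0.689, -0.195, 1.565, 0.157, 0.902, -0.215], TCP at [0.261, 0.568, 0.253] pointing down, gripper open.
Joint ranges: [-3.01, 3.01], [-0.46, 2.08], [-1.47, 1.51], [0.13, 2.56], [-1, 4.14], [0.04, 2.09], [-2.66, 2.66]. Speed limits (rad/s): [2.57, 2.57, 3.14, 3.14, 3.14, 3.14, 3.14].

### API

Orientations are given as a unit quaternion [w, x, y, z].
In Python, from workcell import arm gives the robot as it stands. Calls block until the motion is done:
- arm.move_to(position, orientation): joint-space move of the TCP to a pose.
- arm.move_straight(position, rot=None, v=0.15, until_force=None): straight line of the TCP; rot=None keeps the orientation; v is the mean speed in m/s. With until_force (N) it stops when the force on the tool has changed by that much, and returns True; else False.
- arm.set_joints(angles): joint-space move.
- arm.move_gripper(opening, strength=None): finger opening in m; strength is the grip in N (None keeps the last); returns when the fingers have stopped.
- arm.pause(seconds).
- arm.inverse_kinematics(position, orientation): joint angles nearest the present ones, or None.
- arm.state(): the state.
- arm.get_image(name): name is "scene" or "side" or "wrist"; returns a dict with "img" (384x512x3 uint8, blue, green, red), "fx", "fy", "cx", "cy" (pixels), "xyz" and "orientation" of the camera in the world; the wrist camera has in their place "T_tool_cam" (4x4, takes a point from camera to tool coordinates, whose origin is the TCP and whose axes are the flange's). Camera axes: x right, y up, looking along -z (the intrinsics and any distortion apply to the point x, -y, -z); pixel columns grow to the right and rows downward; lengths in m; the calibration is good to about 2 mm. A picture is of the moment at which its call begins: read the wrist's pose just before it. There is no depth.
A pose or a line that the arm cannot do raises arm.IKError and nothing moves.
- arm.hand_in(): hands the job in; it is judged then, once.
Trained networks look in a picture, given as the dict that the camera call returned (one of the last four; its "shot" number tells which), for a name from the list of things; names that differ only in an ending like _2 or _b are one class to them, and where a whole thing is asked for, a point or a joint stands for the part that bears it (a point fixed in the world has none). Each returns a list of dicts, best first, with "p" (0 to 1); they miss things now and then, are a little off and sometimes report something else, mostly with a low value. They report only what shows in the picture. A call takes as long as a camera call. They do not tell look-alikes from the thing itself.
- arm.silhouettes(picture, label): "region" (384x512 bool, what is visible of it).
- arm.landmark_of(picture, label): "at" ([x, y, z] in m, in the coordinates of the camera as it stood for that picture, good to about 4 mm: a listed point, or the origin of a listed thing).
The state is a dict: "t": time; "q": joint angles; "joint_velocities": joint speeds; "effort": joint torques, N m; "position": TCP position; "eef_rot": TCP orientation; "ft_force": force on the tool from outside, world axes, zero at the start; "torque": the same for the moment, N m; "opening": finger opening in m; "finger_force": force on a finger pad.
Only numpy, scipy, OpenCV 4.12 (cv2) and the standard library are available. Lean on these libraries where they do the work, as an engineer would, in place of code of your own. Each camera call takes 0.05 s, during which the arm holds its last target. There are 200 camera calls.

### The job

Take the slotted driver out of its stand, put its blade into the left-hand fastener of the sample chamber's cover and turn it counter-clockwise (seen from above) until it stops, without pushing it round with the fingers. Then lift the driver over the window hood, without bumping the hood, to the right-hand fastener and finish there while still holding the driver: upright, the blade centred over that fastener's slot, in line with it, about 8 mm above it and touching nothing. Never touch the right-hand fastener, and leave the beaker and the two vials where they stand.

Things in the scene. Friction and masses are not known exactly. Their poses are not given: they have to be found in the camera images.
- driver: Loose 120 g driver standing blade down in its stand, 148 mm long. Origin at the centre of the blade tip, z up the shaft, x along the blade's width. Blade 18 (x) by 3 mm (y), its lowest 4 mm only 16 by 2; 10 mm round shank; black grip from z = 75 to 145 mm, a block 30 mm in x and 22 mm in y: take it across the 22 mm (closing along y) at about z = 122 mm. Steel cap on top.
- stand: Fixed grey block 80 x 70 x 78 mm (x, y, z), left or right of the chamber; origin at the centre of its underside. Driver shank and blade stand in its oblong through hole (22 mm in x, 13 mm in y), the grip resting on the block's top, the tip 3 mm above the worktop: lift 80 mm straight up to free it.
- chamber: Fixed sample chamber, a low metal housing with a grey cover plate 118 x 238 mm, top at z = 62 mm. Origin at the centre of its underside, y along its long side toward the left-hand fastener, x away from the robot. Fasteners at y = +85 mm (left) and -85 mm (right), window hood in the middle.
- window_hood: Round window hood standing on the middle of the cover, between the fasteners: foot flange 86 mm across and 8 mm high, above it up to 74 mm across. Origin at the centre of its underside on the cover (z = 62 mm); it is 48 mm high, so its top is at z = 110 mm.
- fastener_left: Left-hand fastener: round steel head of 28 mm diameter that turns about the vertical, 11 mm high, with a straight slot across it. Origin on its axis at the underside of its head (z = 65 mm); x along the slot.
- slot_left (a point): Centre of the left-hand fastener's slot at the level of the head's top (z = 76 mm above the worktop); x along the slot, z up. Slot 6 mm wide with chamfered edges, 8 mm deep (flat floor at z = 68 mm), open at both ends of the 28 mm head.
- turn_left (a joint): Angle of the left-hand fastener (rad), growing counter-clockwise seen from above; starts between 0 and 0.15, hard stop at 1.15 (fully open). At 0 its slot lies along the chamber's x axis. It stays where it is left, takes about 0.12 N m to turn; the blade has about 0.2 rad of play either way in the slot.
- fastener_right: Right-hand fastener, the same shape as the left one; must not be touched. Origin on its axis at the underside of its head; x along its slot.
- slot_right (a point): Centre of the right-hand fastener's slot at the level of the head's top (z = 76 mm above the worktop); x along the slot, z up. Its slot lies at an angle of its own, up to 0.6 rad either way from the chamber's x axis.
- beaker: Glass beaker 56 x 60 x 72 mm, upright, loose, on the other side of the chamber from the stand; origin at the centre of its underside. Leave it alone.
- vial_dark: Capped sample vial 21 mm in diameter, 52 mm high, upright, loose, at the right behind; origin at the centre of its underside. Leave it alone.
- vial_other: The same kind of vial at the left behind; origin at the centre of its underside. Leave it alone.
Not all that is in view belongs to the job. Of the things shaped like the driver, the black one is meant.

How it is judged:
By the outcome, as a careful person would: the job done as asked, in the order asked, and still so for the second after the job is handed in, while the arm keeps its last pose, push and grip.
It also fails if it takes over 48 s, if anything falls off the work surface, if the arm or the gripper's body presses on something with over 40 N, if the wrist force passes 120 N, or if a joint passes its speed limit or range.

## Working session

There is one attempt and no reset: what is moved stays moved. The work goes in short steps, each a Python script; the robot and the scene stay as the last script left them, time stands still between calls to the robot, and variables do not carry over. Pictures are saved under pics/ and viewed, at most 10 in all, crops included, and the job is handed in when it is done.

```bash
mkdir -p pics; cat > h.py <<'E'
import numpy as np, cv2
from scipy.spatial.transform import Rotation as R
from workcell import arm
def rq(q): return R.from_quat([q[1],q[2],q[3],q[0]])
def qw(r):
    q=r.as_quat(); return [q[3],q[0],q[1],q[2]]
def cam(p,st=None):
    """R,t camera->world (camera axes x right,y up,-z fwd)"""
    if 'xyz' in p: return rq(p['orientation']).as_matrix(),np.array(p['xyz'])
    T=np.array(p['T_tool_cam']); Rt=rq(st['eef_rot']).as_matrix()
    return Rt@T[:3,:3], Rt@T[:3,3]+np.array(st['position'])
def world(p,at,st=None):
    Rm,t=cam(p,st); return Rm@np.array(at)+t
def ray(p,uv,z,st=None):
    """intersect pixel with plane z"""
    Rm,t=cam(p,st); d=Rm@np.array([(uv[0]-p['cx'])/p['fx'],-(uv[1]-p['cy'])/p['fy'],-1.])
    return t+d*(z-t[2])/d[2]
def proj(p,X,st=None):
    Rm,t=cam(p,st); c=Rm.T@(np.array(X)-t); return np.array([p['cx']+p['fx']*c[0]/-c[2],p['cy']-p['fy']*c[1]/-c[2]])
def down(yaw):
    """tool z down, tool y (closing) along world angle yaw"""
    y=np.array([np.cos(yaw),np.sin(yaw),0]);z=np.array([0,0,-1.]);return R.from_matrix(np.c_[np.cross(y,z),y,z])
E
python3 - <<'E'
from h import *
s=arm.state();print(s['t'],s['position'],s['eef_rot'],arm.finger_overhang)
for n in ('scene','side'):
    p=arm.get_image(n);cv2.imwrite(f'pics/{n}.png',p['img']);print(n,[p[k] for k in p if k not in('img',)])
    for l in ('driver','stand','chamber','window_hood','slot_left','slot_right','fastener_left','beaker','vial_dark','vial_other'):
        print(l,[(round(d['p'],2),world(p,d['at']).round(3).tolist(),proj(p,world(p,d['at'])).round().tolist()) for d in arm.landmark_of(p,l)[:4]])
E
```

```text
0.0 [0.26077403 0.56729943 0.25245525] [-1.41968125e-04  2.13689711e-01  9.76901108e-01 -9.55616886e-04] 0.022
scene [413.38259848757, 413.38259848757, 255.2007955413133, 190.4695417290451, array([-0.09514702, -0.65302849,  0.70959525]), array([ 0.82189139,  0.41916727, -0.18468383, -0.33865208]), 1]
driver [(0.72, [0.417, -0.325, 0.004], [307.0, 297.0]), (0.7, [0.559, -0.43, -0.003], [383.0, 291.0]), (0.56, [0.492, -0.204, -0.003], [287.0, 254.0])]
stand [(0.87, [0.517, -0.332, -0.004], [336.0, 277.0])]
chamber [(0.66, [0.537, 0.067, -0.001], [227.0, 198.0]), (0.43, [0.549, -0.019, 0.072], [251.0, 188.0])]
window_hood [(0.62, [0.534, 0.069, 0.061], [225.0, 181.0])]
slot_left [(0.6, [0.518, 0.15, 0.073], [202.0, 168.0]), (0.35, [0.648, 0.263, -0.007], [212.0, 160.0])]
slot_right [(0.57, [0.547, -0.022, 0.074], [251.0, 188.0])]
fastener_left [(0.48, [0.519, 0.149, 0.063], [202.0, 171.0])]
beaker [(0.92, [0.466, 0.295, -0.003], [160.0, 177.0])]
vial_dark [(0.59, [0.641, -0.24, 0.003], [336.0, 232.0])]
vial_other [(0.54, [0.646, 0.261, -0.003], [212.0, 160.0])]
side [370.09984353163674,
[... 190 characters left out ...]
49, -0.203, -0.003], [264.0, 259.0]), (0.7, [0.557, -0.429, -0.001], [333.0, 331.0]), (0.69, [0.414, -0.324, -0.003], [245.0, 306.0])]
stand [(0.65, [0.521, -0.333, -0.0], [296.0, 297.0])]
chamber [(0.55, [0.528, 0.063, 0.001], [251.0, 196.0])]
window_hood [(0.82, [0.539, 0.066, 0.061], [254.0, 177.0])]
slot_left [(0.56, [0.519, 0.149, 0.078], [240.0, 160.0])]
slot_right [(0.39, [0.522, 0.15, 0.078], [241.0, 160.0])]
fastener_left [(0.35, [0.52, 0.149, 0.065], [240.0, 164.0])]
beaker [(0.63, [0.648, 0.263, 0.001], [269.0, 161.0]), (0.57, [0.467, 0.295, 0.006], [216.0, 162.0])]
vial_dark [(0.68, [0.646, -0.245, -0.0], [333.0, 257.0])]
vial_other [(0.63, [0.649, 0.264, 0.001], [269.0, 160.0])]
```

View pics/scene.png

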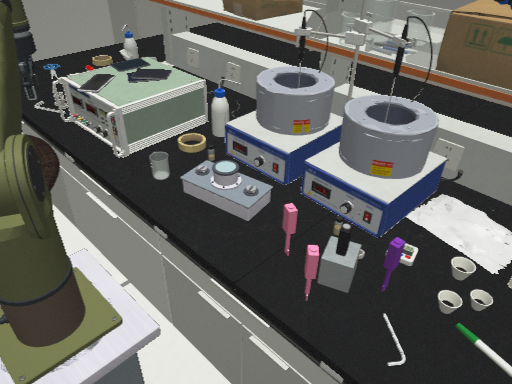

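View pics/side.png

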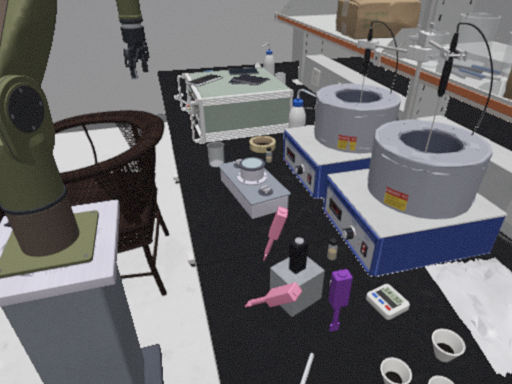

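```bash
python3 - <<'E'
from h import *
print(np.array(arm.get_image('wrist')['T_tool_cam']).round(3).tolist())
def look(n,xy,z,yaw,labels):
    arm.move_to([*xy,z],qw(down(yaw)));arm.pause(.2)
    s=arm.state();p=arm.get_image('wrist');cv2.imwrite(f'pics/{n}.png',p['img']);print(n,s['t'],s['q'].round(2))
    np.savez(f'pics/{n}.npz',pos=s['position'],rot=s['eef_rot'],**{k:p[k] for k in p})
    for l in labels: print(l,[(round(d['p'],2),world(p,d['at'],s).round(4).tolist(),proj(p,world(p,d['at'],s),s).round().tolist()) for d in arm.landmark_of(p,l)[:4]])
look('w1',(0.50,0.065),0.36,np.pi/2+.17,('chamber','window_hood','slot_left','slot_right'))
look('w2',(0.48,-0.33),0.36,np.pi/2+.17,('driver','stand'))
E
```

```text
[[0.0, 0.959, 0.284, 0.072], [1.0, -0.0, -0.0, 0.0], [-0.0, 0.284, -0.959, -0.121], [0.0, 0.0, 0.0, 1.0]]
w1 3.3917 [ 0.02  0.41 -0.37  1.76  0.17  1.    1.33]
chamber [(0.86, [0.5372, 0.0643, -0.0015], [245.0, 171.0]), (0.24, [0.5355, 0.0707, 0.063], [249.0, 181.0])]
window_hood [(0.7, [0.5338, 0.0722, 0.0595], [250.0, 179.0]), (0.5, [0.5183, 0.1492, 0.0666], [308.0, 179.0]), (0.37, [0.4667, 0.2967, -0.0003], [401.0, 152.0])]
slot_left [(0.66, [0.5184, 0.1496, 0.0797], [310.0, 181.0])]
slot_right [(0.58, [0.549, -0.0192, 0.0803], [180.0, 183.0])]
w2 5.3083 [ 0.7   0.53 -0.31  1.54  0.17  1.1   2.1 ]
driver [(0.9, [0.5557, -0.4626, 0.0082], [157.0, 181.0]), (0.87, [0.5152, -0.3327, 0.0017], [243.0, 169.0]), (0.7, [0.4394, -0.347, 0.0089], [242.0, 119.0]), (0.55, [0.5184, -0.2171, 0.0097], [316.0, 185.0])]
stand [(0.57, [0.5176, -0.3309, 0.002], [244.0, 171.0])]
```

```bash
python3 - <<'E'
import cv2,numpy as np
a=cv2.imread('pics/w1.png');b=cv2.imread('pics/w2.png')
c=cv2.resize(a[120:240,140:350],None,fx=3.8,fy=2.5*1,interpolation=3)
c=cv2.resize(a[130:230,150:350],None,fx=4,fy=4,interpolation=3)[:, :800]
cv2.imwrite('pics/c1.png',c); cv2.imwrite('pics/c2.png',cv2.resize(b[70:270,120:386],None,fx=3,fy=3,interpolation=3)[:600,:800])
E
```

```text
(no output)
```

View pics/c1.png

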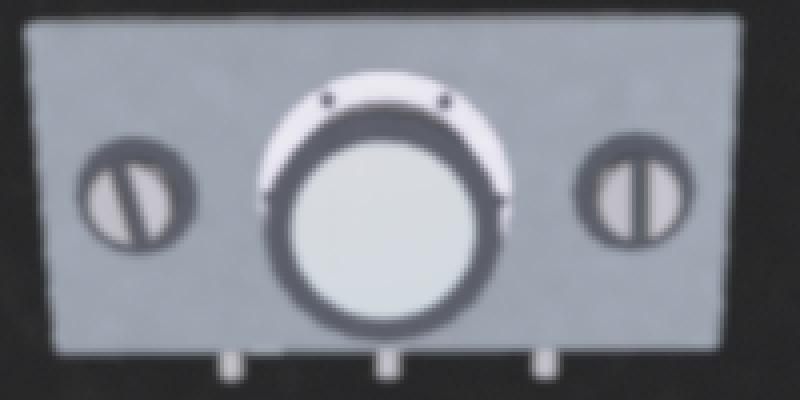

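View pics/c2.png

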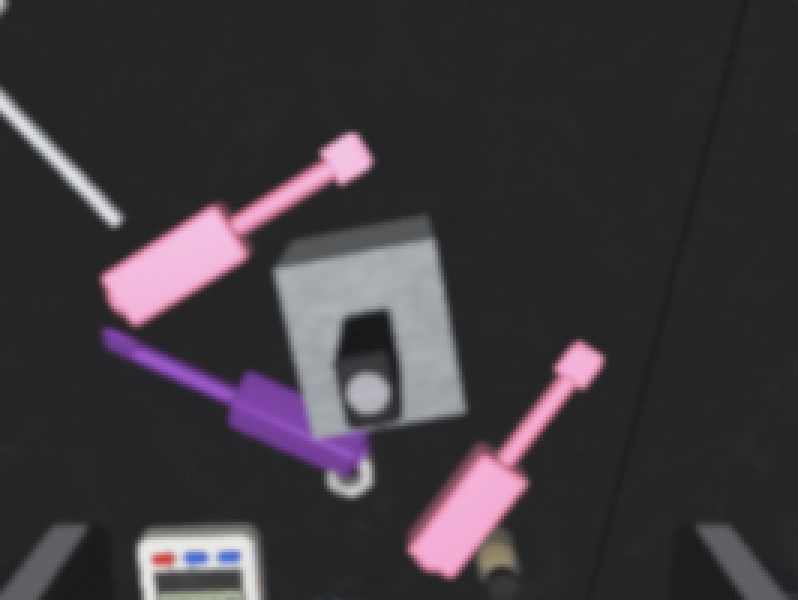

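```bash
cat >> h.py <<'E'
def load(n):
    d=np.load(f'pics/{n}.npz'); p={k:(d[k] if d[k].shape else d[k].item()) for k in d.files if k not in('pos','rot')}
    return p,{'position':d['pos'],'eef_rot':d['rot']}
def top(p,s,c,z,half,res):
    """rectified view of plane z round c; rows grow with +x, cols with +y"""
    n=int(2*half/res); src=np.float32([proj(p,[c[0]+a*half,c[1]+b*half,z],s) for a,b in((-1,-1),(-1,1),(1,1),(1,-1))])
    M=cv2.getPerspectiveTransform(src,np.float32([[0,0],[n,0],[n,n],[0,n]]))
    return cv2.warpPerspective(p['img'],M,(n,n),flags=cv2.INTER_CUBIC)
def slot(p,s,c,z=.076,res=.00025):
    """slot angle and head centre from the rectified view: bright head, dark slot"""
    for _ in range(4):
        g=cv2.cvtColor(top(p,s,c,z,.022,res),cv2.COLOR_BGR2GRAY).astype(float);n=len(g)
        I,J=np.mgrid[:n,:n];x=(I-n/2)*res;y=(J-n/2)*res
        m=(np.hypot(x,y)<.019)&(g>(g[np.hypot(x,y)<.019].min()+g.max())/2)
        # enclosing circle of the bright head
        (cy,cx),r=cv2.minEnclosingCircle(cv2.findNonZero(cv2.morphologyEx(m.astype(np.uint8),cv2.MORPH_OPEN,np.ones((7,7)))))
        c=np.array(c[:2])+[(cx-n/2)*res,(cy-n/2)*res]
    best=max(np.arange(-1.5,1.6,.01),key=lambda a:-g[(np.abs(-x*np.sin(a)+y*np.cos(a))<.0015)&(np.hypot(x,y)<.012)].mean())
    return c,r*res,best,g
E
python3 - <<'E'
from h import *
p,s=load('w1')
gs=[]
for c in ((.5184,.1496),(.549,-.0192)):
    c,r,a,g=slot(p,s,c);print(c,r,a);gs.append(g)
p,s=load('w2')
C=[ray(p,(120+u/3,70+v/3),.078,s)[:2] for u,v in((275,268),(435,237),(465,412),(318,437))]
C=np.array(C);print(C,C.mean(0),[np.hypot(*d) for d in np.diff(C,axis=0)],[np.arctan2(-d[0],d[1]) for d in (C[1]-C[0],C[2]-C[3])],[np.arctan2(d[1],d[0]) for d in (C[2]-C[1],C[3]-C[0])])
print('cap',ray(p,(120+368/3,70+393/3),.148,s))
h=top(p,s,(.515,-.333),.145,.06,.0003)
cv2.imwrite('pics/t.png',np.hstack([cv2.cvtColor(cv2.resize(np.vstack(gs),None,fx=1.13,fy=1.13).clip(0,255).astype(np.uint8),cv2.COLOR_GRAY2BGR)[:400],cv2.resize(h,(400,400))[:400]][:2]) if 0 else cv2.resize(h,(400,400)))
cv2.imwrite('pics/t2.png',np.hstack(gs))
E
```

```text
[0.52166358 0.15198502] 0.018935636520385744 0.3200000000000016
[ 0.55124594 -0.02109646] 0.018952919006347657 -0.19999999999999885
[[ 0.49270477 -0.37670251]
 [ 0.4675746  -0.31092173]
 [ 0.54339485 -0.28280358]
 [ 0.56677859 -0.34661131]] [ 0.5176132  -0.32925978] [np.float64(0.0704175880718964), np.float64(0.08086619452176015), np.float64(0.06795753503203535)] [np.float64(0.36491895727277646), np.float64(0.35127312711487385)] [np.float64(0.3551298950723387), np.float64(0.38586776902910513)]
cap [ 0.51896539 -0.32991821  0.148     ][ WARN:0@1.177] global loadsave.cpp:1063 imwrite_ Unsupported depth image for selected encoder is fallbacked to CV_8U.
```

View pics/t2.png

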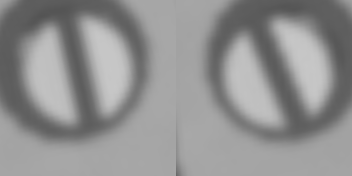

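View pics/t.png

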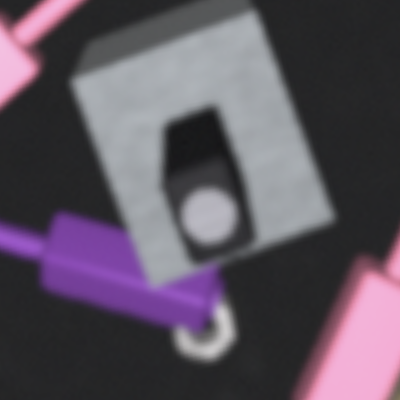

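```bash
cat >> h.py <<'E'
def slot(p,s,c,z=.076,res=.00025):
    """head centre, radius, slot angle from a rectified view (bright head halves, dark slot)"""
    c=np.array(c[:2]);g=cv2.cvtColor(top(p,s,c,z,.022,res),cv2.COLOR_BGR2GRAY);n=len(g)
    I,J=np.mgrid[:n,:n];near=np.hypot(I-n/2,J-n/2)<.0165/res
    t,_=cv2.threshold(g[near].reshape(-1,1),0,255,cv2.THRESH_OTSU)
    k,lab,st,ce=cv2.connectedComponentsWithStats(((g>t)&(np.hypot(I-n/2,J-n/2)<.021/res)).astype(np.uint8))
    ok=sorted([i for i in range(1,k) if np.hypot(*(ce[i]-n/2))<.012/res],key=lambda i:-st[i,4])[:2]
    m=np.isin(lab,ok).astype(np.uint8);(cy,cx),r=cv2.minEnclosingCircle(cv2.findNonZero(m))
    d=ce[ok[1]]-ce[ok[0]]            # (y,x) between the halves, normal to the slot
    a=np.arctan2(-d[1],d[0]);a=(a+np.pi/2)%np.pi-np.pi/2
    return c+np.array([cx-n/2,cy-n/2])*res,r*res,a
E
python3 - <<'E'
from h import *
p,s=load('w1')
for c in ((.5184,.1496),(.549,-.0192)): print(slot(p,s,c,.076))
for f in (-np.pi/2,np.pi/2):
  for n,P,a in (('stand',(.518,-.33,.128),.36),('up',(.518,-.33,.24),.36),('L',(.519,.15,.19),.25),('Le',(.519,.15,.19),1.55),('R',(.549,-.02,.205),.38),('Rup',(.549,-.02,.3),.38)):
    q=arm.inverse_kinematics(P,qw(down(a+f)));print(n,None if q is None else np.round(q,2))
E
```

```text
(array([0.51710588, 0.14916029]), 0.013799283981323242, np.float64(0.2102344988820155))
(array([ 0.54732611, -0.01770632]), 0.013662400245666504, np.float64(0.40945459795521977))
stand [ 0.27  0.88  0.4   1.72 -0.52  0.65 -0.24]
up [ 0.23  0.74  0.48  1.64 -0.41  0.87 -0.34]
L [-0.65  0.72  0.48  1.91 -0.53  0.64 -1.16]
Le [-0.45  0.67  0.14  1.9  -0.16  0.58 -0.23]
R [-0.31  0.7   0.46  1.87 -0.47  0.68 -0.77]
Rup [-0.33  0.57  0.47  1.76 -0.32  0.89 -0.91]
stand [ 0.64  0.85 -0.27  1.7   0.33  0.64  2.12]
up [ 0.67  0.7  -0.33  1.61  0.27  0.88  2.18]
L [-0.17  0.68 -0.32  1.88  0.34  0.63  1.12]
Le [-0.03  0.72 -0.56  1.87  0.57  0.71  2.2 ]
R [ 0.14  0.67 -0.31  1.84  0.3   0.68  1.6 ]
Rup [ 0.18  0.55 -0.37  1.73  0.24  0.91  1.66]
```

```bash
python3 - <<'E'
from h import *
o=qw(down(.36+np.pi/2))
arm.move_to([.518,-.33,.21],o); arm.move_gripper(.055)
arm.move_straight([.518,-.33,.128],v=.12); arm.move_gripper(0.0,100)
s=arm.state();print(s['t'],s['opening'],s['finger_force'],s['position'],s['ft_force'].round(1))
arm.move_straight([.518,-.33,.228],v=.12); s=arm.state();print(s['t'],s['opening'],s['ft_force'].round(1))
a=.21; o=qw(down(a+np.pi/2))
arm.move_to([.518,.149,.26],o); arm.pause(.2)
s=arm.state();print(s['t'],s['opening'],s['position'],s['ft_force'].round(1),s['torque'].round(2))
ims=[]
for n in ('scene','side','wrist'):
    p=arm.get_image(n);ims.append(p['img']);np.savez(f'pics/a_{n}.npz',pos=s['position'],rot=s['eef_rot'],**p)
    for l in ('driver','slot_left'):
        print(n,l,[(round(d['p'],2),world(p,d['at'],s).round(4).tolist(),proj(p,world(p,d['at'],s),s).round().tolist()) for d in arm.landmark_of(p,l)[:4]])
c=[ims[0][80:230,130:300],ims[1][80:230,170:340],ims[2][100:250,170:340]]
cv2.imwrite('pics/a.png',np.hstack([cv2.resize(k,None,fx=1.55,fy=1.55) if 0 else cv2.resize(k,(266,235)) for k in c]))
E
```

```text
7.7667 0.020749713141133552 97.78357028961182 [ 0.51847637 -0.33030125  0.12892058] [-1.2  0.6  6.3]
8.75 0.020783573470262835 [-0.7  0.4 -0.8]
10.7 0.02121724732188055 [0.51834657 0.14800664 0.25987792] [-0.7 -0.  -0.7] [ 0.02 -0.03 -0.07]
scene driver [(0.79, [0.5231, -0.2183, 0.0104], [301.0, 247.0]), (0.7, [0.5614, -0.4663, 0.0076], [400.0, 296.0]), (0.59, [0.5195, 0.1464, 0.1357], [202.0, 149.0]), (0.58, [0.4408, -0.3475, 0.0141], [323.0, 294.0])]
scene slot_left [(0.37, [0.5201, 0.1478, 0.0714], [203.0, 168.0])]
side driver [(0.94, [0.4394, -0.3525, 0.0085], [261.0, 310.0]), (0.76, [0.5187, -0.2189, 0.0091], [278.0, 257.0]), (0.74, [0.5173, 0.1495, 0.1311], [239.0, 144.0]), (0.74, [0.5581, -0.4684, 0.005], [343.0, 346.0])]
side slot_left [(0.47, [0.5214, 0.1499, 0.078], [241.0, 160.0])]
wrist driver [(0.73, [0.5168, 0.1468, 0.1339], [249.0, 189.0])]
wrist slot_left [(0.89, [0.5153, 0.1469, 0.0818], [249.0, 172.0]), (0.39, [0.5347, 0.0645, -0.0026], [181.0, 158.0])]
```

View pics/a.png

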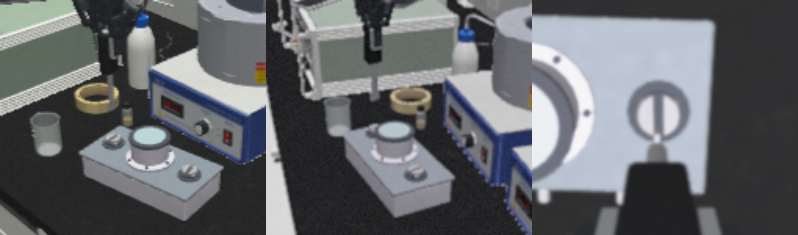

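```bash
python3 - <<'E'
from h import *
arm.move_straight([.518,.149,.212],v=.15)
s=arm.state();print(s['position'])
hit=arm.move_straight([.518,.149,.1955],v=.03,until_force=8); arm.pause(.2)
s=arm.state();print(s['t'],hit,s['position'],s['ft_force'].round(1),s['torque'].round(2))
p=arm.get_image('wrist')
for l in ('driver','slot_left'):
    print(l,[(round(d['p'],2),world(p,d['at'],s).round(4).tolist()) for d in arm.landmark_of(p,l)[:2]])
cv2.imwrite('pics/b.png',cv2.resize(p['img'][120:240,170:330],None,fx=4,fy=4))
E
```

```text
[0.51809295 0.14917148 0.2120975 ]
12.5167 False [0.5181236  0.14904634 0.19568196] [ 0.4 -0.4 -1. ] [-0.02 -0.02  0.02]
driver [(0.75, [0.5134, 0.1477, 0.0685])]
slot_left [(0.71, [0.5448, -0.0174, 0.0768]), (0.57, [0.518, 0.1494, 0.0767])]
```

View pics/b.png

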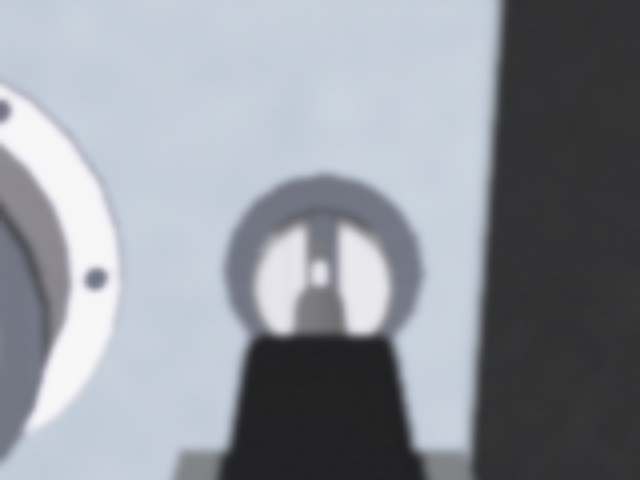

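```bash
python3 - <<'E'
from h import *
a=.21;P=[.518,.149,.1955]
while a<1.42:
    a+=.15; arm.move_to(P,qw(down(a+np.pi/2)))
    s=arm.state();print(round(s['t'],2),round(a,2),(s['position']-P).round(4),s['ft_force'].round(1),s['torque'].round(2),round(s['opening'],4))
    if abs(s['torque'][2])>.6: break
E
```

```text
12.92 0.36 [0.     0.0002 0.    ] [-0.3  1.5 -0.9] [ 0.18  0.06 -0.  ] 0.021
13.17 0.51 [-0.0003  0.0005  0.    ] [-0.9  2.3 -0.2] [ 0.62  0.41 -0.02] 0.021
13.42 0.66 [-0.0003  0.0005  0.    ] [-1.6  2.   0.5] [ 0.8   0.6  -0.06] 0.0204
13.67 0.81 [-0.0004  0.0004 -0.    ] [-1.7  2.2  0.7] [ 0.86  0.8  -0.1 ] 0.0214
13.92 0.96 [-0.0004  0.0003 -0.    ] [-2.8  2.2  1.7] [ 0.94  0.99 -0.1 ] 0.0213
14.17 1.11 [-0.0005  0.0002 -0.0001] [-3.8  2.5  1.6] [ 0.97  1.24 -0.11] 0.0208
14.42 1.26 [-0.0005  0.0001 -0.0001] [-3.   4.3  2.2] [ 1.01  1.34 -0.12] 0.0206
14.67 1.41 [-0.0005  0.     -0.0001] [-4.   3.3  2.7] [ 0.9   1.39 -0.12] 0.0208
14.92 1.56 [-0.0005 -0.0001 -0.0001] [-4.7  2.4  2.6] [ 0.83  1.43 -0.14] 0.0209
```

```bash
python3 - <<'E'
from h import *
a=1.56;P=[.518,.149,.1955]
while a<1.85:
    a+=.04; arm.move_to(P,qw(down(a+np.pi/2)))
    s=arm.state();print(round(s['t'],2),round(a,2),s['ft_force'].round(1),s['torque'].round(2),round(s['opening'],4),round(s['q'][6],2))
    if abs(s['torque'][2])>.45: break
s=arm.state();p=arm.get_image('wrist');np.savez('pics/c.npz',pos=s['position'],rot=s['eef_rot'],**p)
cv2.imwrite('pics/c.png',cv2.resize(p['img'][100:250,150:350],None,fx=4,fy=4))
E
```

```text
15.17 1.6 [-4.   3.2  2.3] [ 0.82  1.48 -0.08] 0.021 2.21
15.42 1.64 [-3.3  3.5  2.9] [ 0.81  1.47 -0.17] 0.0213 2.24
15.67 1.68 [-5.1  2.6  2.9] [ 0.81  1.5  -0.3 ] 0.0216 2.27
15.92 1.72 [-4.7  4.1  3.4] [ 0.79  1.58 -0.32] 0.0211 2.31
16.17 1.76 [-4.5  2.4  3.3] [ 0.81  1.51 -0.53] 0.021 2.34
```

View pics/c.png

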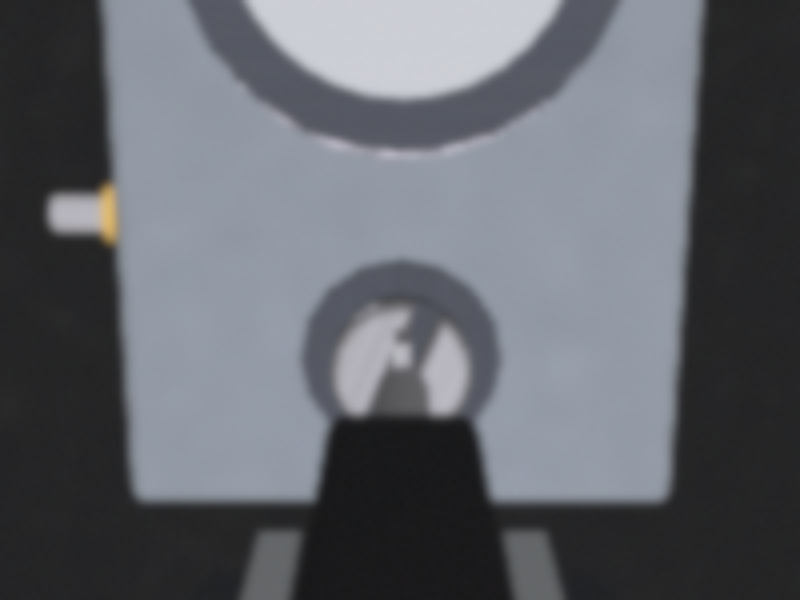

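```bash
python3 - <<'E'
from h import *
P=[.518,.149,.1955]
for a in (1.66,1.58,1.5):
    arm.move_to(P,qw(down(a+np.pi/2)));s=arm.state();print(a,s['ft_force'].round(1),s['torque'].round(2))
arm.move_straight([.518,.149,.285],v=.1);s=arm.state();print(s['ft_force'].round(1),s['torque'].round(2))
# look at both fasteners from over the hood's left-hand side, driver clear of the slots
arm.move_to([.44,.085,.31],qw(down(.2+np.pi/2)));arm.pause(.3)
s=arm.state();p=arm.get_image('wrist');np.savez('pics/d.npz',pos=s['position'],rot=s['eef_rot'],**p);print(s['t'],s['position'])
for l in ('slot_left','slot_right','driver'): print(l,[(round(d['p'],2),world(p,d['at'],s).round(4).tolist(),proj(p,world(p,d['at'],s),s).round().tolist()) for d in arm.landmark_of(p,l)[:2]])
for c in ((.518,.149),(.5482,-.0185)):
    try: print(slot(p,s,c))
    except Exception as e: print(e)
cv2.imwrite('pics/d.png',p['img'])
E
```

```text
1.66 [-5.4  1.7  0.2] [ 0.61  1.52 -0.25]
1.58 [-4.2  1.2 -1.3] [ 0.37  1.5  -0.1 ]
1.5 [-3.8 -0.3 -1.7] [0.34 1.33 0.  ]
[-0.7 -0.8 -0.8] [ 0.04 -0.01  0.  ]
19.2417 [0.44016897 0.0851945  0.30977136]
slot_left [(0.52, [0.5158, 0.1484, 0.0804], [288.0, 235.0])]
slot_right [(0.59, [0.5472, -0.0171, 0.0772], [150.0, 232.0])]
driver [(0.66, [0.4359, 0.0851, 0.1826], [251.0, 185.0]), (0.62, [0.5203, -0.2162, 0.0097], [22.0, 168.0])]
(array([0.513625, 0.15075 ]), 0.013802764892578125, np.float64(-1.3563575091741267))
(array([ 0.5482257 , -0.01851022]), 0.020983667373657228, np.float64(0.6862089086295846))
```

View pics/d.png

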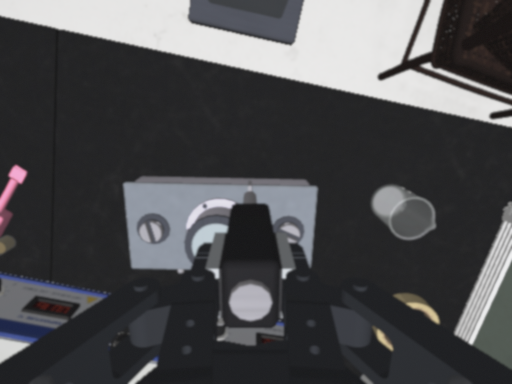

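```bash
cat >> h.py <<'E'
def tip(n=3):
    """driver tip relative to TCP seen by each camera (the detection nearest the TCP axis)"""
    out=[]
    for k in range(n):
        for c in ('scene','side','wrist'):
            s=arm.state();p=arm.get_image(c);D=[world(p,d['at'],s)-s['position'] for d in arm.landmark_of(p,'driver')]
            D=[d for d in D if np.hypot(*d[:2])<.03 and d[2]<-.08]
            if D: out.append((c,(rq(s['eef_rot']).as_matrix().T@D[0]).round(4).tolist()))
    return out
E
python3 - <<'E'
from h import *
arm.move_straight([.50,.065,.33],v=.15);arm.pause(.2)
for k in range(2):
    s=arm.state();p=arm.get_image('wrist')
    for l in ('slot_left','slot_right'): print(l,[(round(d['p'],2),world(p,d['at'],s).round(4).tolist(),proj(p,world(p,d['at'],s),s).round().tolist()) for d in arm.landmark_of(p,l)[:2]])
    for c in ((.5171,.1492),(.5475,-.018)):
        print(slot(p,s,c))
print(*tip(1),sep='\n')
arm.move_to([.518,-.018+.0,.30][:0]+[.548,-.0185,.26],qw(down(.40+np.pi/2)));arm.pause(.3)
print(arm.state()['t'],arm.state()['position']);print(*tip(2),sep='\n')
for c in ('scene','side','wrist'):
    s=arm.state();p=arm.get_image(c);print(c,[world(p,d['at'],s).round(4).tolist() for d in arm.landmark_of(p,'slot_right')[:2]])
E
```

```text
slot_left [(0.59, [0.5182, 0.1469, 0.0796], [311.0, 190.0])]
slot_right [(0.85, [0.5458, -0.0178, 0.0761], [176.0, 184.0])]
(array([0.51687218, 0.14939859]), 0.013885831832885743, np.float64(1.3424677704486645))
(array([ 0.54725965, -0.01769064]), 0.013778026580810548, np.float64(0.4070778513078901))
slot_left []
slot_right [(0.74, [0.545, -0.0207, 0.0788], [174.0, 183.0])]
(array([0.51678812, 0.14950193]), 0.013832331657409668, np.float64(1.3391306888493495))
(array([ 0.54725 , -0.017625]), 0.013872772216796876, np.float64(0.41687661396328535))
('scene', [0.0026, -0.001, 0.1273])
('side', [0.0006, -0.0039, 0.13])
('wrist', [0.0006, -0.0006, 0.1262])
21.6833 [ 0.54815741 -0.01745436  0.26078101]
('scene', [-0.0002, -0.0038, 0.1258])
('side', [0.0024, -0.0027, 0.1839])
('wrist', [0.0053, 0.0013, 0.1259])
('scene', [0.0009, -0.0015, 0.1251])
('side', [0.0056, -0.0001, 0.1271])
('wrist', [-0.0, 0.0006, 0.1243])
scene [[0.549, -0.0204, 0.0757]]
side [[0.5454, -0.0186, 0.0765]]
wrist [[0.5478, -0.0208, 0.074]]
```

```bash
cat >> h.py <<'E'
from scipy.optimize import least_squares
def box(x,y,z0,z1): return np.array([[a*x/2,b*y/2,z] for a in(-1,1) for b in(-1,1) for z in(z0,z1)])
def shaft(p,s,off):
    """mask of blade+shank+grip as modelled, tip at tool-frame offset off (x,y), driver x along -tool x"""
    Rt=rq(s['eef_rot']).as_matrix();m=np.zeros((384*4,512*4),np.uint8)
    for b in (box(16,2,0,4),box(18,3,4,20),box(10,10,20,75),box(30,22,75,100)):
        X=b/1000; # tilt so that the grip stays put at z=.122
        T=np.c_[X[:,0]+off[0]*(1-X[:,2]/.122),X[:,1]+off[1]*(1-X[:,2]/.122),.1259-X[:,2]]
        h=np.array([proj(p,Rt@t+s['position'],s) for t in T],np.float32)
        cv2.fillConvexPoly(m,cv2.convexHull(((h+.5)*4-.5).round().astype(np.int32)),255)
    return cv2.resize(m,(512,384),interpolation=cv2.INTER_AREA)/255.
E
python3 - <<'E'
from h import *
s=arm.state()
for c in ('scene','side','wrist'):
    p=arm.get_image(c);t=proj(p,s['position']+[0,0,-.126],s);mid=proj(p,s['position']+[0,0,-.07],s)
    best=[d['region'] for d in arm.silhouettes(p,'driver') if d['region'][int(mid[1])-12:int(mid[1])+12,int(mid[0])-5:int(mid[0])+6].any()]
    print(c,t.round(1),len(best))
    if not best: continue
    r=best[0];I,J=np.mgrid[:384,:512]
    u,v=t.round().astype(int)
    w=(abs(I-v)<25)&(abs(J-u)<20)
    if c=='wrist': w=(I<v+8)&(I>v-20)&(abs(J-u)<20)
    sc=lambda o:abs(shaft(p,s,o)-r)[w].sum()
    g=[(sc((a,b)),a,b) for a in np.arange(-.006,.0065,.001) for b in np.arange(-.004,.0045,.001)]
    g.sort();print([(round(e,1),round(a,4),round(b,4)) for e,a,b in g[:8]], round(sc((0,0)),1))
E
```

```text
scene [250.9 168.9] 1
[(np.float64(32.2), np.float64(-0.006), np.float64(0.001)), (np.float64(32.2), np.float64(-0.005), np.float64(0.0)), (np.float64(32.5), np.float64(-0.006), np.float64(0.002)), (np.float64(32.9), np.float64(-0.005), np.float64(0.001)), (np.float64(33.8), np.float64(-0.003), np.float64(0.0)), (np.float64(33.9), np.float64(-0.006), np.float64(-0.001)), (np.float64(34.4), np.float64(-0.004), np.float64(-0.001)), (np.float64(35.0), np.float64(-0.003), np.float64(0.001))] 41.9
side [265.4 168.2] 1
[(np.float64(43.3), np.float64(-0.004), np.float64(0.002)), (np.float64(43.4), np.float64(-0.005), np.float64(0.003)), (np.float64(43.7), np.float64(-0.003), np.float64(0.003)), (np.float64(43.8), np.float64(-0.004), np.float64(0.004)), (np.float64(43.9), np.float64(-0.005), np.float64(0.004)), (np.float64(44.0), np.float64(-0.006), np.float64(0.004)), (np.float64(44.1), np.float64(-0.002), np.float64(0.002)), (np.float64(44.1), np.float64(-0.001), np.float64(0.001))] 44.5
wrist [249.7 190.4] 1
[(np.float64(26.0), np.float64(-0.001), np.float64(0.0)), (np.float64(26.7), np.float64(-0.002), np.float64(0.0)), (np.float64(29.8), np.float64(0.0), np.float64(0.0)), (np.float64(30.7), np.float64(-0.003), np.float64(0.0)), (np.float64(40.1), np.float64(-0.001), np.float64(-0.001)), (np.float64(40.9), np.float64(-0.002), np.float64(-0.001)), (np.float64(41.1), np.float64(-0.004), np.float64(0.0)), (np.float64(41.3), np.float64(-0.001), np.float64(0.001))] 29.8
```

```bash
python3 - <<'E'
from h import *
P=np.array([.5474,-.0181,.21]);r=down(.41+np.pi/2)
arm.move_straight(P+[0,0,.03],rot=qw(r),v=.08)
arm.move_straight(P,v=.04);arm.pause(.4)
s=arm.state();print(s['t'],s['position'],(rq(s['eef_rot'])*r.inv()).as_rotvec().round(4),s['ft_force'].round(1),s['torque'].round(2),s['opening'],s['finger_force'])
print(*tip(2),sep='\n')
p=arm.get_image('wrist')
print([world(p,d['at'],s).round(4).tolist() for d in arm.landmark_of(p,'slot_right')[:2]])
E
```

```text
24.5833 [ 0.54741624 -0.01810189  0.21009342] [-0.     -0.0001 -0.    ] [ 0.6 -0.3 -0.7] [-0.04  0.03  0.09] 0.020832116816948305 98.15084338188171
('scene', [0.0016, -0.0031, 0.1291])
('side', [0.005, -0.0026, 0.129])
('wrist', [0.0014, -0.002, 0.1273])
('scene', [-0.0006, -0.0007, 0.1293])
('side', [0.0028, -0.0014, 0.1327])
('wrist', [0.0041, -0.0014, 0.126])
[[0.549, -0.0182, 0.0791], [0.5427, -0.0177, 0.0848]]
```

```bash
python3 - <<'E'
from h import *
s=arm.state();p=arm.get_image('wrist');g=cv2.cvtColor(p['img'],cv2.COLOR_BGR2GRAY).astype(np.float32)
Rt=rq(s['eef_rot']).as_matrix()
def prof(tx,depth,ys):
    q=np.float32([proj(p,Rt@np.array([tx,y,depth])+s['position'],s) for y in ys])
    return cv2.remap(g,q[:,:1],q[:,1:],cv2.INTER_LINEAR).ravel().round().astype(int).tolist()
ys=np.arange(-.010,.0101,.001)
for tx in (.013,.011,.009,.007,.005): print('slot',tx,prof(tx,.134,ys))
for tx in (.012,.010,.008,.006,.004,.002,0,-.002,-.004): print('tip',tx,prof(tx,.126,ys))
print('shank',prof(.005,.09,ys))
E
```

```text
slot 0.013 [106, 103, 100, 106, 119, 131, 134, 123, 108, 104, 105, 105, 108, 120, 134, 136, 125, 111, 101, 101, 104]
slot 0.011 [119, 129, 144, 164, 185, 199, 192, 155, 117, 107, 105, 105, 110, 139, 177, 198, 195, 175, 150, 128, 116]
slot 0.009 [161, 183, 199, 207, 214, 216, 201, 157, 118, 107, 106, 106, 113, 142, 186, 212, 219, 216, 207, 189, 168]
slot 0.007 [198, 213, 215, 214, 215, 216, 201, 158, 124, 119, 115, 109, 114, 143, 185, 212, 220, 220, 218, 216, 207]
slot 0.005 [213, 217, 216, 214, 215, 216, 201, 157, 121, 114, 113, 110, 114, 145, 187, 213, 219, 220, 219, 219, 218]
tip 0.012 [133, 151, 169, 187, 204, 213, 203, 163, 119, 107, 105, 106, 113, 145, 188, 212, 212, 199, 175, 153, 137]
tip 0.01 [174, 198, 210, 213, 214, 216, 204, 162, 121, 111, 109, 107, 115, 148, 190, 215, 220, 219, 215, 205, 185]
tip 0.008 [204, 215, 216, 214, 215, 216, 204, 162, 125, 119, 117, 110, 116, 148, 191, 215, 220, 220, 218, 218, 215]
tip 0.006 [214, 217, 216, 214, 215, 216, 204, 162, 124, 119, 121, 115, 117, 149, 192, 216, 220, 220, 219, 219, 220]
tip 0.004 [216, 217, 216, 214, 215, 216, 204, 165, 153, 178, 188, 167, 135, 152, 193, 216, 220, 220, 219, 220, 220]
tip 0.002 [215, 217, 216, 214, 215, 216, 204, 169, 167, 200, 211, 187, 145, 153, 194, 216, 220, 220, 220, 220, 221]
tip 0 [215, 217, 216, 214, 215, 215, 199, 162, 149, 168, 175, 158, 133, 150, 192, 215, 220, 220, 220, 220, 221]
tip -0.002 [214, 217, 216, 214, 209, 193, 162, 129, 117, 116, 115, 112, 110, 127, 165, 203, 218, 220, 220, 220, 220]
tip -0.004 [205, 215, 216, 212, 198, 165, 130, 116, 114, 112, 110, 108, 106, 109, 131, 176, 212, 219, 220, 219, 216]
shank [113, 136, 175, 203, 205, 178, 133, 116, 113, 112, 110, 108, 106, 105, 137, 191, 216, 213, 191, 151, 120]
```

```bash
python3 - <<'E'
from h import *
arm.move_straight([.5484,-.0177,.21],v=.02);arm.pause(.4)
s=arm.state();print(s['t'],s['position'],s['ft_force'].round(1),s['opening']);print(arm.hand_in())
E
```

```text
25.9833 [ 0.54838056 -0.01770325  0.20999553] [ 0.2 -0.5 -0.1] 0.020993707147570338
the job is handed in; nothing more can be done
None
```

I handed the job in at 26 s: the left fastener measured about 1.16 rad, at its stop. The driver is held about 8 mm above the right slot, in line with it, with no contact force; I estimate its centring along the slot as good to about 1–2 mm.

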